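Open the oil jerrican

TASK

Get the oil jerrican ready for pouring: unscrew the cap from its slanted neck, lift it off and set it down in the shallow steel pan beside it, standing on its open end, without dropping it. Leave the other kitchen things on the table where they are.

Things in the scene. Friction and masses are not known exactly. Their poses are not given: they have to be found in the camera images.
- jerrican: Off-white plastic jerrican, full, does not move: 200 x 140 mm in plan, 222 mm high, 262 mm with its carrying handle; origin under its centre, front along its -x. The front shoulder slopes and the neck stands square on it, so the neck leans 35 degrees from vertical towards the front. The handle is a 20 mm bar on the top's middle line, 90 mm or more behind the cap's middle.
- neck_mouth (a point): Centre of the rim of the jerrican's neck (44 mm outside, 34 mm bore). z of this frame is the neck's axis, pointing out of the mouth (up and to the front, 35 degrees from vertical); y is level. Along the axis the shoulder lies 40 mm below the mouth, and a collar 61 mm wide, on which the screwed-down cap stands, 28 mm below it.
- cap_center (a point): Centre, half-way up, of the black screw cap: a round ribbed cup 64 mm across and 34 mm high (17 mm from here to either end), 30 to 65 g, closed at the top, its open end down over the neck. z is its axis, pointing to the closed top. Screwed down, it lies on the neck's axis 11 mm below the mouth. It may be gripped at any angle round the axis; 6 mm above this point keeps fingertips off the collar.
- cap_top (a point): Centre of the cap's closed top, same axes. Right-hand thread, 8 mm a turn, 2 mm axial and 1 mm sideways play: turned anticlockwise as seen from above its top the cap climbs, and it is held against lifting for 1.2 to 1.7 turns, then it is free. It turns easily and stays where it is left, also while fingers open round it. Free, it must be lifted 20 mm more along the axis to clear the neck.
- pan: Shallow stainless steel pan, fixed, 325 x 176 mm over its rim and 21 mm deep, standing on the table, long side along its own x. Origin at the centre of its underside; z up. Floor 3 mm above the origin, 304 x 154 mm inside. It stands beside the jerrican, on its left or its right.
- shaker: White shaker with steel top, 60 mm across, 110 mm high, in front between jerrican and pan; origin at the centre of its underside. To be left alone.
- pepper_mill: Dark wooden pepper mill, 58 mm across, 210 mm high, at the back between jerrican and pan; origin under its centre. To be left alone.
- mixing_bowl: Steel mixing bowl, 200 mm across, 80 mm high, at the right; origin under its centre. To be left alone.
- seed_bowl: Purple bowl, 150 mm across, 70 mm high, at the left; origin under its centre. To be left alone.
- tin: Food tin with paper label, 100 mm across, 119 mm high, at the right; origin under its centre. To be left alone.
- spoon: Steel spoon, 180 mm long along its x, lying between jerrican and pan; origin under its middle. To be left alone.

How it is judged:
On the way, in this order (a step that is already met when the one before it is completed fails the run):
1. the cap is unscrewed and lifted clear of the neck (its centre more than 60 mm from the neck's mouth) (distance between cap_center and neck_mouth above 0.06 m), for 0.1 s.
2. the cap, upright within 15 degrees, is less than 8 mm above the pan's floor while the fingers still hold it (set down, not dropped) (x of cap_center in the frame of pan between -0.13 and 0.13 m and y of cap_center in the frame of pan between -0.06 and 0.06 m and angle between cap_center's own z axis and vertical below 0.26 rad and z of cap_center in the frame of pan below 0.028 m and contact force between the fingers and cap above 0.5 N).
At the end, for the whole second after the job is handed in: The cap stands on its open end on the pan's floor: upright within 6 degrees, its centre within 130 mm of the pan's centre lengthwise and 60 mm crosswise, its height that of a cap standing on the floor to 6 mm, at rest and released (x of cap_center in the frame of pan between -0.13 and 0.13 m and y of cap_center in the frame of pan between -0.06 and 0.06 m and z of cap_center in the frame of pan below 0.0265 m and angle between cap_center's own z axis and vertical below 0.1 rad and linear speed of cap below 0.02 m/s); the robot touches nothing.
It fails at once if another kitchen thing (shaker, pepper mill, bowl, tin or spoon) is moved more than 25 mm (distance of any of shaker, pepper_mill, mixing_bowl, seed_bowl, tin, spoon from where it was at the start of the episode above 0.025 m).
It also fails if it takes over 72 s, if anything falls off the work surface, if the arm or the gripper's body presses on something with over 40 N, if the wrist force passes 120 N, or if a joint passes its speed limit or range.

ROBOT

A 6-joint arm with a two-finger parallel gripper is mounted at the origin on the work surface. World frame = base frame: x ahead of the robot, y to its left, z up, the work surface at z = 0. Lengths are in m, angles in rad, forces in N, time in s.
With the tool pointing down it reaches from about 0.325 to 0.9 m from the base axis. Payload 3.5 kg.
Tool frame: the origin (TCP) lies between the finger pads; the fingertips stand 17 mm ahead of it and the grasp point (between the pads) lies 2 mm behind it (arm.nose_length is the distance from the TCP to the fingertips, in m); z points along the fingers, y is the line along which they close (so a half turn about z gives the same grasp; the last joint's range is limited). The gripper opens to 85 mm and grips with 20 to 120 N. Pads are 22 mm wide; open, the fingers measure 114 mm over their backs; the gripper's body (76 mm by 85 mm) begins 54 mm behind the grasp point. The pads swing forward as they close: fully open they stand 13 mm farther back than shut.
Start: joints at [-1.204, 0.276, -0.026, 1.268, 0, 1.467], TCP at [0.283, -0.557, 0.248] pointing down, gripper open.
Joint ranges: [-3.12, 3.12], [-0.85, 1.88], [-1.08, 1.24], [-1.95, 2.15], [-1.57, 1.53], [-3.14, 3.14]. Speed limits (rad/s): [2.57, 2.57, 3.14, 3.14, 3.14, 3.14].

INTERFACE

Orientations are given as a rotation vector (axis times angle).
In Python, from bench import status, get_image, camera_params, workorder, arm gives the robot as it stands.
- The arm moves only by the tool servo_tool, never from a script. Its argument "commands" is text: rows parted by semicolons, each of 7 numbers parted by spaces: the shift along the tool's x, y, z as a fraction of full scale, then the turn, a rotation vector about the tool's x, y, z as a fraction of full scale, then the gripper command: -1 is fully open, 1 is shut, values between are in proportion. In form: tx ty tz rx ry rz grip; .... A call has 1 to 5 rows; each row is the pose to reach, as a shift and turn from the pose commanded when the call began, along the tool's axes at that moment, turning the shorter way round; what a row does not reach only later rows make up. Full scale, the value 1, is 0.5 m for a shift and 180 degrees for a turn. A row lasts 1/12 s, in which the tool goes at most 41.7 mm and 7.16 degrees, less where a joint would pass 70% of its speed; a pose out of reach is approached as far as the arm can. A call with a number of a shift or a turn outside -1 to 1 is refused whole. A call with a gripper value outside its range is refused whole. The fingers move at their own pace and stop on an object; "squeeze" is the grip in N (left out, the last holds). Time passes only in rows, so rows that repeat a pose let the fingers close. It gives the time, the measured TCP pose, the force, the opening and the grip force at its end, in the units of the state.
- status.read_state(): the state, without advancing time (a new reading comes with each control period).
- get_image(name): name is "scene" or "top" or "wrist"; returns the picture (400x640x3 uint8, blue, green, red); there is no depth.
- camera_params(name): a dict with "fx", "fy", "cx", "cy" (pixels), "T" (4x4, takes a point from camera to world coordinates); the wrist camera has in their place "T_tool_cam" (4x4, takes a point from camera to tool coordinates, whose origin is the TCP and whose axes are the flange's). Camera axes: x right, y up, looking along -z (the intrinsics and any distortion apply to the point x, -y, -z); pixel columns grow to the right and rows downward; lengths in m; the calibration is good to about 2 mm. The wrist camera is an equidistant fisheye: a pixel r from the principal point sees the ray r / f radians off the axis. A picture is of the moment at which its call begins: read the wrist's pose just before it. camera_params takes no time and is no camera call.
- workorder.hand_in(): hands the job in; it is judged then, once.
The state is a dict: "t": time; "qpos": joint angles; "dq": joint speeds; "tau": joint torques, N m; "tcp_pos": TCP position; "eef_rot": TCP orientation; "force": force on the tool from outside, world axes, zero at the start; "wrist_torque": the same for the moment, N m; "opening": finger opening in m; "gripper_force": force on a finger pad.
Only numpy, scipy, OpenCV 4.12 (cv2) and the standard library are available. Lean on these libraries where they do the work, as an engineer would, in place of code of your own. Each camera call takes 0.05 s, during which the arm holds its last target. There are 200 camera calls.

## Working session

There is one attempt and no reset: what is moved stays moved. The work goes in short steps, Python scripts to look and compute and a tool call to move; the robot and the scene stay as the last step left them, time stands still between calls to the robot, and variables do not carry over. Pictures are saved under pics/ and viewed, at most 10 in all, crops included, and the job is handed in when it is done.

Besides the shell and the picture viewer there is one more tool, called as a command line: name --argument value ..., lists and objects as JSON in quotes. servo_tool: Moves the arm, as the interface text tells. Shift numbers are shares of 0.5 m and turn numbers shares of 180 degrees, none past 1 either way. Its arguments: {"type":"object","properties":{"commands":{"type":"string"},"squeeze":{"type":"number"}},"required":["commands"]}

```bash
mkdir -p pics; ls; python3 - <<'E'
from bench import status,get_image,camera_params,arm
import cv2,numpy as np
s=status.read_state();print(s)
print([a for a in dir(arm) if a[0]!='_'])
for n in("scene","top","wrist"):
    cv2.imwrite(f"pics/{n}0.png",get_image(n)); print(n,camera_params(n))
E
```

```text
pics
{'t': 0.0, 'qpos': array([-1.20437597e+00,  2.77149114e-01, -2.78827112e-02,  1.26798896e+00,
        3.05315548e-05,  1.46741009e+00]), 'dq': array([-0.00064847, -0.00096529,  0.00100763,  0.00191184,  0.00040594,
       -0.00074307]), 'tau': array([ 1.81247295e-03, -4.45502186e+01,  2.95206857e+01,  1.63844257e-02,
        1.02068736e-04, -6.22838357e-06]), 'tcp_pos': array([ 0.28268779, -0.55659206,  0.24714878]), 'eef_rot': array([-3.05316604e+00, -7.30688099e-01,  4.10386956e-04]), 'force': array([-0.30210983,  0.10446463,  0.48951216]), 'wrist_torque': array([-0.05771242,  0.01977394,  0.0565663 ]), 'gripper_force': 0.0, 'opening': 0.08566638714205389}
['IKError', 'nose_length']
scene {'fx': 378.7056153180211, 'fy': 378.7056153180211, 'cx': 317.6419455784242, 'cy': 202.6240120873291, 'T': array([[-0.54310198, -0.71114046,  0.44645212,  1.09586791],
       [ 0.8396088 , -0.46618522,  0.27879815,  0.3315748 ],
       [ 0.00986474,  0.52626095,  0.8502659 ,  1.2322887 ],
       [ 0.        ,  0.        ,  0.        ,  1.        ]])}
top {'fx': 374.4747742725261, 'fy': 374.4747742725261, 'cx': 320.51556190333343, 'cy': 193.64241816222594, 'T': array([[ 0.02207415,  0.9954508 , -0.09268465,  0.45294546],
       [-0.99966499,  0.02072388, -0.01550584, -0.01447902],
       [-0.01351452,  0.09299588,  0.99557477,  1.28307965],
       [ 0.        ,  0.        ,  0.        ,  1.        ]])}
wrist {'fx': 309.70691628693146, 'fy': 309.70691628693146, 'cx': 317.8890700978771, 'cy': 204.0382083039257, 'T_tool_cam': array([[ 5.39165237e-05,  9.60849100e-01,  2.77072202e-01,
         7.11564249e-02],
       [ 9.99999804e-01, -2.24729618e-04,  5.84738335e-04,
        -8.89914038e-04],
       [ 6.24111632e-04,  2.77072116e-01, -9.60848923e-01,
        -1.24945897e-01],
       [ 0.00000000e+00,  0.00000000e+00,  0.00000000e+00,
         1.00000000e+00]])}
```

View pics/top0.png

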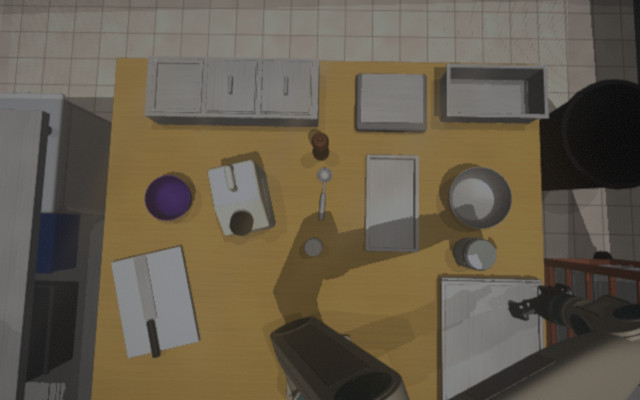

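View pics/scene0.png

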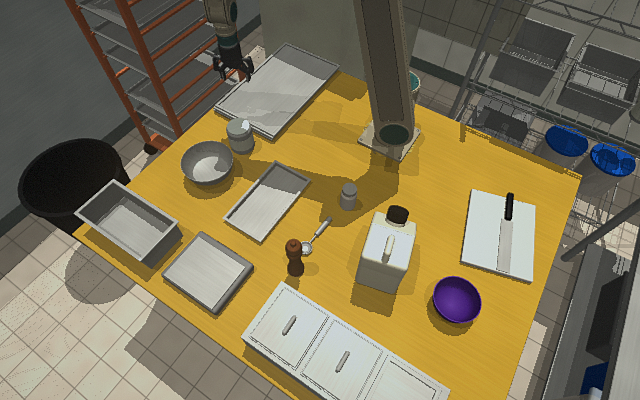

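The top view shows the cap at about (241,222), the jerrican at (240,198), the pan at (392,202), the shaker at (313,247) and the mill at (320,145). In the scene view the cap is at about (398,215) and the pan at (268,200).

```bash
cat > h.py <<'E'
import numpy as np,cv2
from scipy.spatial.transform import Rotation as R
from bench import status,get_image,camera_params,arm
def ray(name,px,Tt=None):
    c=camera_params(name); u=(px[0]-c['cx'])/c['fx']; v=(px[1]-c['cy'])/c['fy']
    if name=='wrist':
        r=np.hypot(u,v); d=np.array([np.sin(r)*u/r,-np.sin(r)*v/r,-np.cos(r)]); T=Tt@c['T_tool_cam']
    else: d=np.array([u,-v,-1]); T=c['T']
    d=T[:3,:3]@d; return T[:3,3],d/np.linalg.norm(d)
def proj(name,P,Tt=None):
    c=camera_params(name); T=c['T'] if name!='wrist' else Tt@c['T_tool_cam']
    p=np.linalg.inv(T)@np.r_[P,1]; q=np.array([p[0],-p[1],-p[2]])
    if name=='wrist':
        th=np.arctan2(np.hypot(q[0],q[1]),q[2]); k=th/np.hypot(q[0],q[1]); return np.array([c['cx']+c['fx']*k*q[0],c['cy']+c['fy']*k*q[1]])
    return np.array([c['cx']+c['fx']*q[0]/q[2],c['cy']+c['fy']*q[1]/q[2]])
def onz(name,px,z,Tt=None):
    o,d=ray(name,px,Tt); return o+d*(z-o[2])/d[2]
def tri(rs):
    A=0;b=0
    for o,d in rs:
        M=np.eye(3)-np.outer(d,d);A=A+M;b=b+M@o
    p=np.linalg.solve(A,b); return p,[np.linalg.norm((np.eye(3)-np.outer(d,d))@(p-o)) for o,d in rs]
def tool():
    s=status.read_state();T=np.eye(4);T[:3,:3]=R.from_rotvec(s['eef_rot']).as_matrix();T[:3,3]=s['tcp_pos'];return T
def blobs(mask,off=(0,0),n=3,amin=30):
    k,l,st,ce=cv2.connectedComponentsWithStats(mask.astype(np.uint8))
    o=sorted(range(1,k),key=lambda i:-st[i,4])[:n]
    return [(ce[i]+off,st[i],l==i) for i in o if st[i,4]>amin]
E
python3 - <<'E'
from h import *
out=[]
for n,(x0,y0,x1,y1) in(('top',(205,200,280,245)),('scene',(375,195,420,240))):
    im=cv2.imread(f'pics/{n}0.png')[y0:y1,x0:x1]
    m=im.max(2)<62
    for c,st,_ in blobs(m,(x0,y0)): print(n,c,st)
    out.append(ray(n,blobs(m,(x0,y0))[0][0]))
print('cap',tri(out))
a=[]
for n,(x0,y0,x1,y1) in(('top',(355,145,430,260)),('scene',(220,155,315,245))):
    im=cv2.imread(f'pics/{n}0.png')[y0:y1,x0:x1]
    hs=cv2.cvtColor(im,cv2.COLOR_BGR2HSV)
    m=(hs[...,1]<70).astype(np.uint8)
    b=blobs(m,(x0,y0))[0]; cn=max(cv2.findContours(b[2].astype(np.uint8),0,2)[0],key=cv2.contourArea)
    q=cv2.boxPoints(cv2.minAreaRect(cn)) if n=='top' else cv2.approxPolyDP(cn,8,True)[:,0]
    W=[onz(n,p+np.array([x0,y0]),.02) for p in q];W=np.array(W)
    print(n,q+np.array([x0,y0]),W.round(3).tolist(),W.mean(0),np.linalg.norm(np.diff(W,axis=0),axis=1))
tp={'handle_top':((230,177),.26),'shaker':((313,247),.11),'mill':((320,139),.2),'spoonA':((325,173),.01),'spoonB':((321,218),.01)}
for k,(p,z) in tp.items(): print(k,onz('top',p,z).round(3))
im=cv2.resize(cv2.imread('pics/top0.png')[140:260,190:340],None,fx=5,fy=5,interpolation=2);cv2.imwrite('pics/c1.png',im)
E
```

```text
top [239.61690141 222.29295775] [ 25  12  22  23 355]
scene [397.23127036 214.38762215] [ 12  11  22  18 307]
cap (array([0.46567029, 0.22924439, 0.22101909]), [np.float64(0.0005245015602628213), np.float64(0.000524501560262901)])
top [[365.00000763 154.        ]
 [418.         154.        ]
 [418.         250.99998474]
 [365.00000763 250.99998474]] [[0.71, -0.144, 0.02], [0.713, -0.324, 0.02], [0.386, -0.323, 0.02], [0.382, -0.147, 0.02]] [ 0.54749937 -0.23469069  0.02      ] [0.18043186 0.32758664 0.17614894]
scene [[275 160]
 [223 217]
 [260 242]
 [310 179]] [[0.384, -0.32, 0.02], [0.702, -0.323, 0.02], [0.708, -0.147, 0.02], [0.384, -0.15, 0.02]] [ 0.54452355 -0.23501499  0.02      ] [0.31802643 0.17535684 0.32385229]
handle_top [0.589 0.253 0.26 ]
shaker [0.395 0.023 0.11 ]
mill [0.715 0.007 0.2  ]
spoonA [ 0.643 -0.008  0.01 ]
spoonB [0.488 0.002 0.01 ]
```

View pics/c1.png

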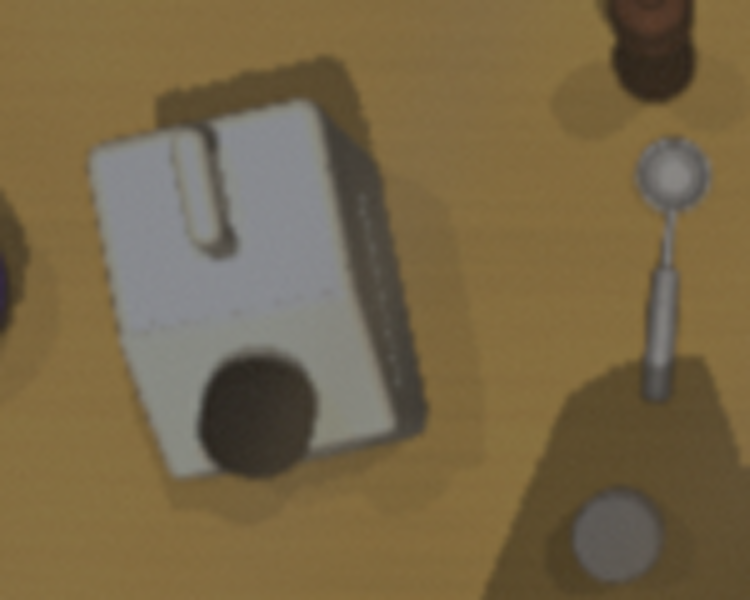

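```bash
cat >> h.py <<'E'
def plan(P,Rm,T=None):
    "rows' numbers for target pose, in current tool frame"
    T=tool() if T is None else T
    d=T[:3,:3].T@(np.array(P)-T[:3,3]); r=R.from_matrix(T[:3,:3].T@Rm).as_rotvec()
    return (d/.5).round(4),(r/np.pi).round(4)
def neck(psi,th=35):
    s,c=np.sin(np.radians(th)),np.cos(np.radians(th))
    return np.array([-s*np.cos(psi),-s*np.sin(psi),c])
def gripR(n,xdir):
    z=-n/np.linalg.norm(n); x=np.array(xdir)-z*np.dot(xdir,z); x/=np.linalg.norm(x); return np.c_[x,np.cross(z,x),z]
E
python3 - <<'E'
from h import *
cap=np.array([.4657,.2292,.221])
g=lambda u,v,z:onz('top',(190+(u+.5)/5-.5,140+(v+.5)/5-.5),z)
def yaw(a,b): d=b-a;return np.degrees(np.arctan2(d[1],d[0]))
print('handle',yaw(g(207,240,.26),g(187,132,.26)))
print('cap-handle',yaw(cap,g(197,185,.26)))
print('crease',yaw(g(345,290,.222),g(130,333,.222))-90)
print('back edge',yaw(g(300,103,.222),g(95,150,.222))-90)
print('left edge',yaw(g(120,335,.222),g(92,150,.222)), 'right',yaw(g(350,290,.222),g(310,105,.222)))
T=tool();print(T.round(3))
E
```

```text
handle 12.95809234467151
cap-handle 11.93270358918339
crease 12.558683641967491
back edge 14.219979222739397
left edge 11.381030539978424 right 14.277136070430338
[[ 0.892  0.453 -0.001  0.283]
 [ 0.453 -0.892  0.002 -0.557]
 [ 0.    -0.002 -1.     0.247]
 [ 0.     0.     0.     1.   ]]
```

servo_tool --commands "0.22 -0.318 -0.042 0 0 0 -1;0.22 -0.318 -0.042 0 0 0 -1;0.22 -0.318 -0.042 0 0 0 -1;0.22 -0.318 -0.042 0 0 0 -1;0.22 -0.318 -0.042 0 0 0 -1"

```text
t: 0.57
tcp_pos: [0.3086, -0.3621, 0.2691]
eef_rot: [-3.053, -0.732, -0.0]
force: [-0.4, -0.5, -0.1]
opening: 0.0853
gripper_force: 0.0
```

servo_tool --commands "0.22 -0.318 -0.042 0 0 0 -1;0.22 -0.318 -0.042 0 0 0 -1;0.22 -0.318 -0.042 0 0 0 -1;0.22 -0.318 -0.042 0 0 0 -1;0.22 -0.318 -0.042 0 0 0 -1"

```text
t: 0.98
tcp_pos: [0.3344, -0.171, 0.2904]
eef_rot: [-3.054, -0.733, -0.0]
force: [0.4, 0.1, 0.4]
opening: 0.0852
gripper_force: 0.0
```

servo_tool --commands "0.22 -0.318 -0.042 0 0 0 -1;0.22 -0.318 -0.042 0 0 0 -1;0.22 -0.318 -0.042 0 0 0 -1;0.22 -0.318 -0.042 0 0 0 -1;0.22 -0.318 -0.042 0 0 0 -1"

```text
t: 1.4
tcp_pos: [0.3608, 0.0203, 0.3117]
eef_rot: [-3.054, -0.734, -0.002]
force: [0.5, 0.0, 0.0]
opening: 0.0856
gripper_force: 0.0
```

servo_tool --commands "0.22 -0.318 -0.042 0 0 0 -1;0.22 -0.318 -0.042 0 0 0 -1;0.22 -0.318 -0.042 0 0 0 -1;0.22 -0.318 -0.042 0 0 0 -1;0.22 -0.318 -0.042 0 0 0 -1"

```text
t: 1.82
tcp_pos: [0.3872, 0.2123, 0.3326]
eef_rot: [-3.053, -0.735, -0.001]
force: [1.2, -0.9, -0.6]
opening: 0.0858
gripper_force: 0.0
```

```bash
python3 - <<'E'
from h import *
psi=np.radians(12.8);n=neck(psi);cap=np.array([.4657,.2292,.221])
a=np.radians(50);Rm=gripR(n,[np.cos(a),np.sin(a),0])
print(status.read_state()['qpos'].round(3),plan(cap+.12*n,Rm))
E
```

```text
[ 3.540e-01 -9.000e-02 -2.560e-01  1.404e+00  1.000e-03  3.024e+00] (array([0.0218, 0.0074, 0.0266]), array([-0.094 ,  0.1721, -0.1537]))
```

servo_tool --commands "0.022 0.007 0.027 -0.094 0.172 -0.154 -1;0.022 0.007 0.027 -0.094 0.172 -0.154 -1;0.022 0.007 0.027 -0.094 0.172 -0.154 -1;0.022 0.007 0.027 -0.094 0.172 -0.154 -1;0.022 0.007 0.027 -0.094 0.172 -0.154 -1"

```text
t: 2.23
tcp_pos: [0.3986, 0.2113, 0.319]
eef_rot: [2.656, 1.232, 0.711]
force: [-0.5, -0.8, 0.1]
opening: 0.0855
gripper_force: 0.0
```

```bash
python3 - <<'E'
from h import *
psi=np.radians(12.8);n=neck(psi);cap=np.array([.4657,.2292,.221])
a=np.radians(50);Rm=gripR(n,[np.cos(a),np.sin(a),0])
print(status.read_state()['qpos'].round(3),plan(cap+.12*n,Rm))
E
```

```text
[ 0.414 -0.385 -0.592  0.883 -0.115  2.659] (array([ 0.0042, -0.0032, -0.0002]), array([-0.0181,  0.0342, -0.0299]))
```

```bash
python3 - <<'E'
from h import *
psi=np.radians(12.8);n=neck(psi);cap=np.array([.4657,.2292,.221])
a=np.radians(34);Rm=gripR(n,[np.cos(a),np.sin(a),0])
print(plan(cap+.12*n,Rm))
E
```

```text
(array([ 0.0042, -0.0032, -0.0002]), array([-0.0127,  0.0366,  0.0671]))
```

servo_tool --commands "0.004 -0.003 0 -0.013 0.037 0.067 -1;0.004 -0.003 0 -0.013 0.037 0.067 -1;0.004 -0.003 0 -0.013 0.037 0.067 -1;0.004 -0.003 0 -0.013 0.037 0.067 -1"

```text
t: 2.57
tcp_pos: [0.3977, 0.2129, 0.3181]
eef_rot: [2.776, 0.957, 0.913]
force: [0.2, -0.2, 1.1]
opening: 0.0857
gripper_force: 0.0
```

```bash
python3 - <<'E'
from h import *
T=tool();np.save('T1.npy',T);im=get_image('wrist');cv2.imwrite('pics/w1.png',im)
print(status.read_state()['qpos'].round(3))
n=neck(np.radians(12.8));cap=np.array([.4657,.2292,.221])
print(proj('wrist',cap,T),proj('wrist',cap+.017*n,T))
E
```

```text
[ 0.416 -0.456 -0.677  0.752 -0.111  2.86 ]
[319.21393437 201.75272458] [319.2778459  207.84696336]
```

View pics/w1.png

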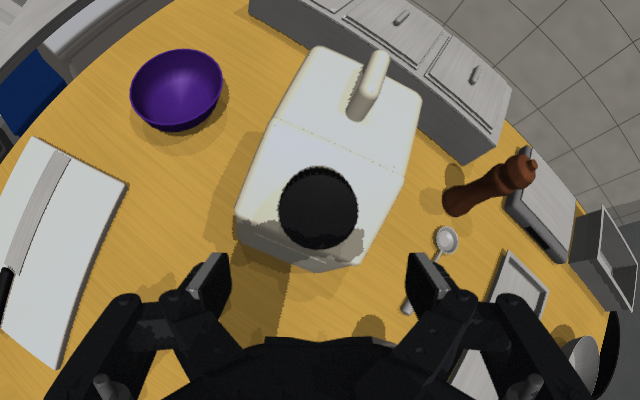

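The wrist view shows the cap centred at about (318,208), within a pixel or so of the prediction, with the handle bar running from (380,55) to (360,115).

```bash
python3 - <<'E'
from h import *
T=np.load('T1.npy');im=cv2.imread('pics/w1.png')
x0,y0=265,155
m=im[y0:260,x0:370].max(2)<50
b=blobs(m,(x0,y0))[0];print(b[0],b[1])
cn=max(cv2.findContours(b[2].astype(np.uint8),0,1)[0],key=cv2.contourArea);e=cv2.fitEllipse(cv2.convexHull(cn));print(e)
px=np.array(e[0])+[x0,y0]
n=neck(np.radians(12.8));cap=np.array([.4657,.2292,.221])
o,d=ray('wrist',px,T)
# on plane of the cap axis at centre+10mm (mean silhouette)
for k in(.0,.012,.017):
    P=cap+k*n; q=o+d*np.dot(P-o,n)/np.dot(d,n); print(k,(q-P)*1000)
# yaw: crease (z .222) ends
g=lambda p:onz('wrist',p,.222,T)
a,c=g((276,121)),g((404,179));dd=a-c;print('crease',np.degrees(np.arctan2(dd[1],dd[0]))-90,a,c)
g=lambda p:onz('wrist',p,.255,T)
a,c=g((357,113)),g((377,57));dd=c-a;print('handle',np.degrees(np.arctan2(dd[1],dd[0])))
a=np.radians(34);Rm=gripR(n,[np.cos(a),np.sin(a),0])
print(plan(cap+.005*n,Rm))
E
```

```text
[317.62148236 208.70194213] [  14   12   79   83 5046]
((52.65606689453125, 53.58902359008789), (78.36007690429688, 82.09490966796875), 0.8054772019386292)
0.0 [-4.3722578  -2.37234712 -3.35342996]
0.012 [-2.02484888 -0.2357004  -1.41914503]
0.017 [-1.04676182  0.65456907 -0.61319297]
crease 14.237703701590618 [0.50242913 0.30118127 0.222     ] [0.53383327 0.17741584 0.222     ]
handle 14.232717731667055
(array([ 0.0017, -0.0012,  0.2298]), array([ 0.    ,  0.0013, -0.0006]))
```

```bash
python3 - <<'E'
from h import *
n=neck(np.radians(13.4));cap=np.array([.465,.229,.2205])
a=np.radians(34);Rm=gripR(n,[np.cos(a),np.sin(a),0])
print(plan(cap+.005*n,Rm))
E
```

```text
(array([ 0.    , -0.0018,  0.2298]), array([0.0017, 0.0021, 0.0005]))
```

servo_tool --commands "0 -0.002 0.08 0.002 0.002 0 -1;0 -0.002 0.15 0.002 0.002 0 -1;0 -0.002 0.2 0.002 0.002 0 -1;0 -0.002 0.23 0.002 0.002 0 -1;0 -0.002 0.23 0.002 0.002 0 -1"

```text
t: 3.03
tcp_pos: [0.4629, 0.2281, 0.2209]
eef_rot: [2.783, 0.96, 0.913]
force: [-1.8, -0.6, -1.0]
opening: 0.0855
gripper_force: 0.0
```

servo_tool --commands "0 0 0 0 0 0 0.2;0 0 0 0 0 0 0.6;0 0 0 0 0 0 1;0 0 0 0 0 0 1;0 0 0 0 0 0 1" --squeeze 30

```text
t: 3.45
tcp_pos: [0.4629, 0.2289, 0.2261]
eef_rot: [2.78, 0.958, 0.928]
force: [-0.6, -0.1, 1.4]
opening: 0.0635
gripper_force: 32.8
```

```bash
python3 - <<'E'
from h import *
n=neck(np.radians(13.4));cap=np.array([.465,.229,.2205]);T=tool()
s=status.read_state();print(s['qpos'].round(3),s['opening'],s['gripper_force'],T[:3,:3].T@s['force'],T[:3,:3].T@s['wrist_torque'])
print((T[:3,:3].T@(T[:3,3]-cap))*1000)
cv2.imwrite('pics/w2.png',get_image('wrist'))
E
```

```text
[ 0.377 -0.248 -0.759  0.451 -0.081  2.829] 0.06346661987451664 32.8256597276777 [ 0.26745638  0.0436797  -1.49783628] [ 0.1547317  -0.39909881  0.00594938]
[ 1.54120124  0.31603916 -5.75922508]
```

View pics/w2.png

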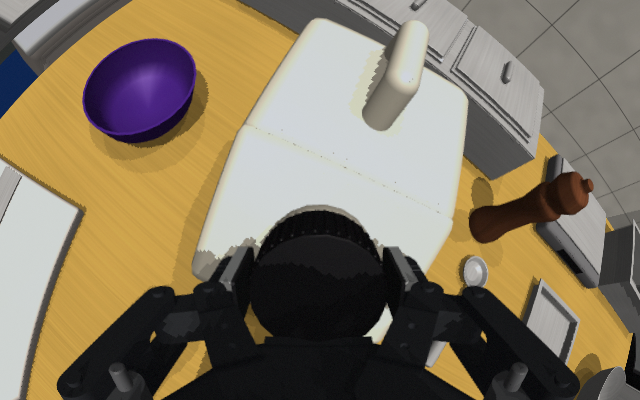

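The cap is gripped: opening 63.5 mm, pads at about (235,275) and (395,275), low wrist force. I'll unscrew it with a first short stroke and check the forces.

servo_tool --commands "0 0 -0.0003 0 0 -0.039 1;0 0 -0.0006 0 0 -0.078 1;0 0 -0.0009 0 0 -0.117 1;0 0 -0.0012 0 0 -0.156 1;0 0 -0.0015 0 0 -0.195 1"

```text
t: 3.92
tcp_pos: [0.4614, 0.2307, 0.2258]
eef_rot: [2.236, 1.674, 0.815]
force: [-1.2, 7.2, -0.4]
opening: 0.063
gripper_force: 33.0
```

servo_tool --commands "0 0 -0.0003 0 0 -0.039 1;0 0 -0.0006 0 0 -0.078 1;0 0 -0.0009 0 0 -0.117 1;0 0 -0.0012 0 0 -0.156 1;0 0 -0.0015 0 0 -0.195 1"

```text
t: 4.33
tcp_pos: [0.458, 0.2308, 0.2236]
eef_rot: [1.56, 2.18, 0.642]
force: [-8.9, 8.0, -0.6]
opening: 0.0635
gripper_force: 33.5
```

```bash
cat > st.py <<'E'
from h import *
n=neck(np.radians(13.4));cap=np.array([.465,.229,.2205]);T=tool()
s=status.read_state();print(s['t'],s['qpos'].round(3),s['opening'],s['gripper_force'],(T[:3,:3].T@s['force']).round(2),(T[:3,:3].T@s['wrist_torque']).round(2))
J=np.c_[gripR(n,[1,0,0])];print('off uphill,side,along-n mm',(J.T@(T[:3,3]-cap)*1000*[1,1,-1]).round(2),'tilt err',np.degrees(np.arccos(-T[:3,2]@n)).round(2))
E
python3 st.py
```

```text
4.3333 [ 0.379 -0.251 -0.762  0.458 -0.072  1.599] 0.06353777689131168 33.51427121087909 [10.41 -4.98 -3.3 ] [1.63 2.09 0.31]
off uphill,side,along-n mm [-4.28 -2.29  6.15] tilt err 0.69
```

servo_tool --commands "0 0 0 0 0 0 -1;0 0 0 0 0 0 -1;0 0 0 0 0 0 -1;0 0 0 0 0 0 -1;0 0 0 0 0 0 -1"

```text
t: 4.75
tcp_pos: [0.462, 0.2282, 0.2262]
eef_rot: [1.567, 2.163, 0.64]
force: [0.5, 0.8, 0.8]
opening: 0.0853
gripper_force: 0.0
```

```bash
python3 st.py; python3 - <<'E'
from h import *
T=tool();np.save('T3.npy',T);im=get_image('wrist');cv2.imwrite('pics/w3.png',im)
n=neck(np.radians(13.4));cap=np.array([.465,.229,.2205])
print(proj('wrist',cap+.0185*n,T))
E
```

```text
4.75 [ 0.377 -0.25  -0.759  0.454 -0.082  1.605] 0.08533892914368896 0.0 [ 0.53  1.08 -0.27] [ 0.56  0.06 -0.01]
off uphill,side,along-n mm [ 0.73 -0.14  6.5 ] tilt err 0.08
[315.52491297 291.85180566]
```

View pics/w3.png

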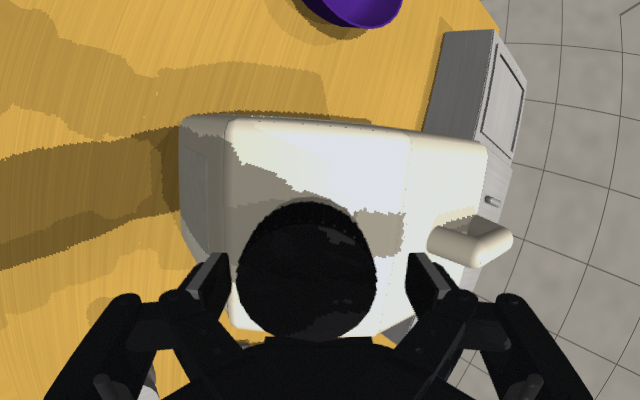

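The view shows the cap spanning columns 237–377 (middle 307), while the pads' middle is near column 319. The gripper sits about 5 mm too far uphill, so I'll shift and re-grip.

servo_tool --commands "-0.004 -0.01 0 0 0 0 -1;-0.004 -0.01 0 0 0 0 0.2;-0.004 -0.01 0 0 0 0 0.6;-0.004 -0.01 0 0 0 0 1;-0.004 -0.01 0 0 0 0 1"

```text
t: 5.22
tcp_pos: [0.4588, 0.2251, 0.2237]
eef_rot: [1.566, 2.163, 0.641]
force: [-0.1, -0.2, 2.1]
opening: 0.063
gripper_force: 33.8
```

servo_tool --commands "0 0 0 0 0 0 1;0 0 0 0 0 0 1"

```text
t: 5.38
tcp_pos: [0.4588, 0.2251, 0.2236]
eef_rot: [1.566, 2.163, 0.641]
force: [-0.3, -0.8, 3.5]
opening: 0.0636
gripper_force: 33.9
```

```bash
python3 st.py
```

```text
5.3833 [ 0.372 -0.257 -0.77   0.45  -0.079  1.6  ] 0.06356973731582909 33.865838589845225 [-0.85  1.56 -3.13] [ 0.35 -0.14  0.  ]
off uphill,side,along-n mm [-3.07  3.32  6.51] tilt err 0.1
```

servo_tool --commands "0 0 -0.0003 0 0 -0.039 1;0 0 -0.0006 0 0 -0.078 1;0 0 -0.0009 0 0 -0.117 1;0 0 -0.0012 0 0 -0.156 1;0 0 -0.0015 0 0 -0.195 1"

```text
t: 5.8
tcp_pos: [0.458, 0.2249, 0.2239]
eef_rot: [0.808, 2.459, 0.428]
force: [-2.6, -1.4, 3.9]
opening: 0.0632
gripper_force: 34.0
```

servo_tool --commands "0 0 -0.0003 0 0 -0.039 1;0 0 -0.0006 0 0 -0.078 1;0 0 -0.0009 0 0 -0.117 1;0 0 -0.0012 0 0 -0.156 1;0 0 -0.0015 0 0 -0.195 1"

```text
t: 6.22
tcp_pos: [0.4577, 0.2249, 0.2246]
eef_rot: [0.028, 2.541, 0.195]
force: [-2.1, -1.4, 4.9]
opening: 0.063
gripper_force: 34.1
```

```bash
python3 st.py
```

```text
6.2167 [ 0.372 -0.26  -0.77   0.454 -0.079  0.37 ] 0.06296542722864464 34.06823424389586 [-1.07 -0.61 -5.32] [0.26 0.34 0.1 ]
off uphill,side,along-n mm [-3.45  3.42  8.01] tilt err 0.06
```

servo_tool --commands "0 0 -0.0004 0 0 -0.039 1;0 0 -0.0008 0 0 -0.078 1;0 0 -0.0012 0 0 -0.117 1;0 0 -0.0016 0 0 -0.156 1;0 0 -0.002 0 0 -0.195 1"

```text
t: 6.63
tcp_pos: [0.4571, 0.2248, 0.2253]
eef_rot: [-0.737, 2.421, -0.048]
force: [0.2, -0.5, 2.5]
opening: 0.0632
gripper_force: 33.8
```

servo_tool --commands "0 0 -0.0004 0 0 -0.039 1;0 0 -0.0008 0 0 -0.078 1;0 0 -0.0012 0 0 -0.117 1;0 0 -0.0016 0 0 -0.156 1;0 0 -0.002 0 0 -0.195 1"

```text
t: 7.05
tcp_pos: [0.4564, 0.2246, 0.2258]
eef_rot: [-1.447, 2.107, -0.289]
force: [0.7, -0.1, 0.7]
opening: 0.063
gripper_force: 33.7
```

servo_tool --commands "0 0 -0.0003 0 0 -0.039 1;0 0 -0.0006 0 0 -0.078 1;0 0 -0.0009 0 0 -0.117 1;0 0 -0.0012 0 0 -0.156 1;0 0 -0.0015 0 0 -0.195 1"

```text
t: 7.47
tcp_pos: [0.4561, 0.2245, 0.2265]
eef_rot: [-2.062, 1.61, -0.515]
force: [0.8, -1.3, 1.4]
opening: 0.0632
gripper_force: 33.7
```

servo_tool --commands "0 0 -0.0003 0 0 -0.039 1;0 0 -0.0006 0 0 -0.078 1;0 0 -0.0009 0 0 -0.117 1;0 0 -0.0012 0 0 -0.156 1;0 0 -0.0015 0 0 -0.195 1"

```text
t: 7.88
tcp_pos: [0.4556, 0.2245, 0.2271]
eef_rot: [-2.542, 0.946, -0.71]
force: [-0.5, -1.1, 1.3]
opening: 0.0634
gripper_force: 33.7
```

servo_tool --commands "0 0 -0.0003 0 0 -0.039 1;0 0 -0.0006 0 0 -0.078 1;0 0 -0.0009 0 0 -0.117 1;0 0 -0.0012 0 0 -0.156 1;0 0 -0.0015 0 0 -0.195 1"

```text
t: 8.3
tcp_pos: [0.4553, 0.2243, 0.2278]
eef_rot: [-2.841, 0.143, -0.862]
force: [-0.6, -0.6, 2.5]
opening: 0.0631
gripper_force: 33.7
```

```bash
python3 st.py
```

```text
8.3 [ 0.373 -0.269 -0.768  0.464 -0.079 -2.693] 0.0630627483291182 33.68305916315876 [ 0.93  0.19 -2.47] [-0.25 -0.25  0.06]
off uphill,side,along-n mm [-3.55  3.44 12.03] tilt err 0.06
```

servo_tool --commands "0 0 -0.0003 0 0 -0.039 1;0 0 -0.0006 0 0 -0.078 1;0 0 -0.0009 0 0 -0.117 1"

```text
t: 8.55
tcp_pos: [0.4551, 0.2243, 0.2282]
eef_rot: [-2.913, -0.391, -0.923]
force: [0.7, -1.0, 2.2]
opening: 0.0634
gripper_force: 33.7
```

servo_tool --commands "0 0 0 0 0 0 -1;0 0 0 0 0 0 -1;0 0 0 0 0 0 -1;0 0 0 0 0 0 -1"

```text
t: 8.88
tcp_pos: [0.4545, 0.2241, 0.2274]
eef_rot: [-2.913, -0.38, -0.92]
force: [0.1, 0.5, 0.4]
opening: 0.085
gripper_force: 0.0
```

servo_tool --commands "0 0 0 0 0 0.039 -1;0 0 0 0 0 0.078 -1;0 0 0 0 0 0.117 -1;0 0 0 0 0 0.156 -1;0 0 0 0 0 0.195 -1"

```text
t: 9.3
tcp_pos: [0.4546, 0.2242, 0.2277]
eef_rot: [-2.741, 0.497, -0.803]
force: [1.0, -0.1, -0.9]
opening: 0.0855
gripper_force: 0.0
```

servo_tool --commands "0 0 0 0 0 0.039 -1;0 0 0 0 0 0.078 -1;0 0 0 0 0 0.117 -1;0 0 0 0 0 0.156 -1;0 0 0 0 0 0.195 -1"

```text
t: 9.72
tcp_pos: [0.4546, 0.2242, 0.2277]
eef_rot: [-2.36, 1.246, -0.632]
force: [-0.3, -0.4, -0.0]
opening: 0.0853
gripper_force: 0.0
```

servo_tool --commands "0 0 0 0 0 0.039 -1;0 0 0 0 0 0.078 -1;0 0 0 0 0 0.117 -1;0 0 0 0 0 0.156 -1;0 0 0 0 0 0.195 -1"

```text
t: 10.13
tcp_pos: [0.4546, 0.2242, 0.2277]
eef_rot: [-1.818, 1.841, -0.422]
force: [0.0, 0.3, 0.5]
opening: 0.0853
gripper_force: 0.0
```

servo_tool --commands "0 0 0 0 0 0.039 -1;0 0 0 0 0 0.078 -1;0 0 0 0 0 0.117 -1;0 0 0 0 0 0.156 -1;0 0 0 0 0 0.195 -1"

```text
t: 10.55
tcp_pos: [0.4546, 0.2242, 0.2277]
eef_rot: [-1.157, 2.263, -0.188]
force: [0.1, 0.6, 0.3]
opening: 0.0857
gripper_force: 0.0
```

servo_tool --commands "0 0 0 0 0 0.039 -1;0 0 0 0 0 0.078 -1;0 0 0 0 0 0.117 -1;0 0 0 0 0 0.156 -1;0 0 0 0 0 0.195 -1"

```text
t: 10.97
tcp_pos: [0.4546, 0.2242, 0.2277]
eef_rot: [-0.419, 2.497, 0.055]
force: [0.6, -1.5, 1.0]
opening: 0.0855
gripper_force: 0.0
```

servo_tool --commands "0 0 0 0 0 0.039 -1;0 0 0 0 0 0.078 -1;0 0 0 0 0 0.117 -1;0 0 0 0 0 0.156 -1;0 0 0 0 0 0.195 -1"

```text
t: 11.38
tcp_pos: [0.4546, 0.2242, 0.2277]
eef_rot: [0.357, 2.533, 0.295]
force: [-0.5, -0.2, -0.5]
opening: 0.0858
gripper_force: 0.0
```

servo_tool --commands "0 0 0 0 0 0.039 -1;0 0 0 0 0 0.078 -1;0 0 0 0 0 0.117 -1;0 0 0 0 0 0.156 -1;0 0 0 0 0 0.195 -1"

```text
t: 11.8
tcp_pos: [0.4546, 0.2242, 0.2277]
eef_rot: [1.131, 2.363, 0.52]
force: [-0.7, -0.0, -0.7]
opening: 0.0855
gripper_force: 0.0
```

servo_tool --commands "0 0 0 0 0 0.039 -1;0 0 0 0 0 0.078 -1;0 0 0 0 0 0.117 -1;0 0 0 0 0 0.156 -1;0 0 0 0 0 0.195 -1"

```text
t: 12.22
tcp_pos: [0.4546, 0.2242, 0.2276]
eef_rot: [1.857, 1.983, 0.715]
force: [0.5, -0.7, -0.1]
opening: 0.0855
gripper_force: 0.0
```

servo_tool --commands "0 0 0 0 0 0.039 -1;0 0 0 0 0 0.078 -1;0 0 0 0 0 0.117 -1;0 0 0 0 0 0.156 -1;0 0 0 0 0 0.195 -1"

```text
t: 12.63
tcp_pos: [0.4546, 0.2242, 0.2277]
eef_rot: [2.484, 1.396, 0.864]
force: [0.2, 0.4, 1.0]
opening: 0.0854
gripper_force: 0.0
```

servo_tool --commands "0 0 0 0 0 0 0.2;0 0 0 0 0 0 0.6;0 0 0 0 0 0 1;0 0 0 0 0 0 1;0 0 0 0 0 0 1" --squeeze 30

```text
t: 13.05
tcp_pos: [0.4548, 0.2243, 0.2281]
eef_rot: [2.476, 1.405, 0.863]
force: [-1.3, -0.3, 2.0]
opening: 0.0636
gripper_force: 35.0
```

```bash
python3 st.py
```

```text
13.05 [ 0.374 -0.27  -0.768  0.466 -0.079  2.458] 0.0636149838981215 34.95724688284099 [-0.02 -0.   -2.39] [ 0.46 -0.5  -0.01]
off uphill,side,along-n mm [-3.81  3.46 12.56] tilt err 0.05
```

servo_tool --commands "0 0 -0.0003 0 0 -0.039 1;0 0 -0.0006 0 0 -0.078 1;0 0 -0.0009 0 0 -0.117 1;0 0 -0.0012 0 0 -0.156 1;0 0 -0.0016 0 0 -0.195 1"

```text
t: 13.47
tcp_pos: [0.4543, 0.2237, 0.2286]
eef_rot: [1.841, 1.993, 0.71]
force: [-1.0, -1.8, 2.4]
opening: 0.0631
gripper_force: 34.9
```

servo_tool --commands "0 0 -0.0003 0 0 -0.039 1;0 0 -0.0006 0 0 -0.078 1;0 0 -0.0009 0 0 -0.117 1;0 0 -0.0012 0 0 -0.156 1;0 0 -0.0016 0 0 -0.195 1"

```text
t: 13.88
tcp_pos: [0.4542, 0.2234, 0.2295]
eef_rot: [1.114, 2.367, 0.514]
force: [-0.7, -2.2, 0.5]
opening: 0.0634
gripper_force: 34.8
```

servo_tool --commands "0 0 -0.0003 0 0 -0.039 1;0 0 -0.0006 0 0 -0.078 1;0 0 -0.0009 0 0 -0.117 1;0 0 -0.0012 0 0 -0.156 1;0 0 -0.0016 0 0 -0.195 1"

```text
t: 14.3
tcp_pos: [0.454, 0.2234, 0.2304]
eef_rot: [0.34, 2.532, 0.289]
force: [0.5, -1.0, 0.9]
opening: 0.0632
gripper_force: 34.8
```

servo_tool --commands "0 0 -0.0003 0 0 -0.039 1;0 0 -0.0006 0 0 -0.078 1;0 0 -0.0009 0 0 -0.117 1;0 0 -0.0012 0 0 -0.156 1;0 0 -0.0016 0 0 -0.195 1"

```text
t: 14.72
tcp_pos: [0.4537, 0.2236, 0.2312]
eef_rot: [-0.435, 2.492, 0.048]
force: [-0.1, -0.7, 1.8]
opening: 0.0631
gripper_force: 34.8
```

servo_tool --commands "0 0 -0.0003 0 0 -0.039 1;0 0 -0.0006 0 0 -0.078 1;0 0 -0.0009 0 0 -0.117 1;0 0 -0.0012 0 0 -0.156 1;0 0 -0.0016 0 0 -0.195 1"

```text
t: 15.13
tcp_pos: [0.4532, 0.2238, 0.2319]
eef_rot: [-1.172, 2.254, -0.195]
force: [0.0, -0.1, 1.5]
opening: 0.0634
gripper_force: 34.8
```

servo_tool --commands "0 0 -0.0003 0 0 -0.039 1;0 0 -0.0006 0 0 -0.078 1;0 0 -0.0009 0 0 -0.117 1;0 0 -0.0012 0 0 -0.156 1;0 0 -0.0016 0 0 -0.195 1"

```text
t: 15.55
tcp_pos: [0.4526, 0.2239, 0.2325]
eef_rot: [-1.83, 1.828, -0.427]
force: [0.0, 0.8, 1.1]
opening: 0.0633
gripper_force: 34.8
```

servo_tool --commands "0 0 -0.0003 0 0 -0.039 1;0 0 -0.0006 0 0 -0.078 1;0 0 -0.0009 0 0 -0.117 1;0 0 -0.0012 0 0 -0.156 1;0 0 -0.0016 0 0 -0.195 1"

```text
t: 15.97
tcp_pos: [0.452, 0.2239, 0.233]
eef_rot: [-2.369, 1.229, -0.637]
force: [-0.6, 1.1, 1.6]
opening: 0.0636
gripper_force: 34.8
```

servo_tool --commands "0 0 -0.0003 0 0 -0.039 1;0 0 -0.0006 0 0 -0.078 1;0 0 -0.0009 0 0 -0.117 1;0 0 -0.0012 0 0 -0.156 1;0 0 -0.0016 0 0 -0.195 1"

```text
t: 16.38
tcp_pos: [0.4513, 0.2238, 0.2335]
eef_rot: [-2.746, 0.477, -0.807]
force: [0.3, 1.6, 0.2]
opening: 0.0633
gripper_force: 34.8
```

servo_tool --commands "0 0 -0.0003 0 0 -0.039 1;0 0 -0.0006 0 0 -0.078 1"

```text
t: 16.55
tcp_pos: [0.4511, 0.2238, 0.2336]
eef_rot: [-2.84, 0.141, -0.861]
force: [-0.6, 0.5, 0.2]
opening: 0.0631
gripper_force: 34.8
```

servo_tool --commands "0 0 -0.002 0 0 0 1;0 0 -0.004 0 0 0 1;0 0 -0.006 0 0 0 1;0 0 -0.008 0 0 0 1"

```text
t: 16.88
tcp_pos: [0.4487, 0.2227, 0.2367]
eef_rot: [-2.839, 0.153, -0.859]
force: [-0.4, -0.1, -0.3]
opening: 0.0633
gripper_force: 34.7
```

```bash
python3 st.py
```

```text
16.8833 [ 0.376 -0.293 -0.763  0.494 -0.081 -2.683] 0.06329731147500844 34.688993599265814 [-0.5   0.2   0.05] [-0.17 -0.54 -0.  ]
off uphill,side,along-n mm [-4.02  3.64 23.18] tilt err 0.03
```

servo_tool --commands "0 0 -0.02 0 0 0 1;0 0 -0.05 0 0 0 1;0 0 -0.09 0 0 0 1;0 0 -0.13 0 0 0 1;0 0 -0.15 0 0 0 1"

```text
t: 17.3
tcp_pos: [0.4067, 0.2128, 0.3003]
eef_rot: [-2.837, 0.153, -0.862]
force: [0.9, 0.4, -0.1]
opening: 0.0633
gripper_force: 34.7
```

```bash
python3 st.py; python3 - <<'E'
from h import *
T=tool(); print(T[:3].round(3))
# via pose: tool down, x dir chosen to keep q6 moderate
for az in(-150,180,150,210): 
    a=np.radians(az);print(az,plan([.40,.12,.36],gripR(np.array([0,0,1.]),[np.cos(a),np.sin(a),0])))
E
```

```text
17.3 [ 0.396 -0.439 -0.71   0.692 -0.092 -2.667] 0.06332660127244669 34.684219658374786 [ 0.62 -0.39  0.65] [-0.23 -0.53 -0.01]
off uphill,side,along-n mm [ -3.     3.24 100.06] tilt err 0.16
[[ 0.827 -0.048  0.56   0.407]
 [-0.147 -0.98   0.134  0.213]
 [ 0.542 -0.194 -0.818  0.3  ]]
-150 (array([ 0.081 ,  0.1593, -0.1301]), array([-0.2555,  0.0071,  0.7673]))
180 (array([ 0.081 ,  0.1593, -0.1301]), array([-0.2803,  0.0835,  0.9221]))
150 (array([ 0.081 ,  0.1593, -0.1301]), array([ 0.2292, -0.1409, -0.8313]))
210 (array([ 0.081 ,  0.1593, -0.1301]), array([-0.2555,  0.0071,  0.7673]))
```

```bash
cat > go.py <<'E'
import sys
from h import *
x,y,z,az=map(float,sys.argv[1:]);a=np.radians(az)
s=status.read_state();print(s['t'],s['qpos'].round(2),s['opening'],s['tcp_pos'].round(4))
print(*plan([x,y,z],gripR(np.array([0,0,1.]),[np.cos(a),np.sin(a),0])))
E
python3 go.py .40 .14 .36 -90
```

```text
17.3 [ 0.4  -0.44 -0.71  0.69 -0.09 -2.67] 0.06332660127244669 [0.4067 0.2128 0.3003]
[ 0.0751  0.1201 -0.1247] [-0.1876 -0.1015  0.45  ]
```

servo_tool --commands "0.075 0.12 -0.125 -0.188 -0.102 0.45 1;0.075 0.12 -0.125 -0.188 -0.102 0.45 1;0.075 0.12 -0.125 -0.188 -0.102 0.45 1;0.075 0.12 -0.125 -0.188 -0.102 0.45 1;0.075 0.12 -0.125 -0.188 -0.102 0.45 1"

```text
t: 17.72
tcp_pos: [0.4007, 0.1394, 0.3601]
eef_rot: [-2.789, 1.047, -0.563]
force: [0.1, 0.2, -0.9]
opening: 0.0629
gripper_force: 34.7
```

```bash
python3 go.py .45 -0.03 .36 -90
```

```text
17.7167 [ 0.26 -0.38 -0.47  1.11 -0.13 -2.18] 0.06291274224746028 [0.4007 0.1394 0.3601]
[0.2898 0.1958 0.0467] [-0.1121 -0.061   0.2678]
```

servo_tool --commands "0.29 0.196 0.047 -0.112 -0.061 0.268 1;0.29 0.196 0.047 -0.112 -0.061 0.268 1;0.29 0.196 0.047 -0.112 -0.061 0.268 1;0.29 0.196 0.047 -0.112 -0.061 0.268 1;0.29 0.196 0.047 -0.112 -0.061 0.268 1"

```text
t: 18.13
tcp_pos: [0.4527, -0.0338, 0.3585]
eef_rot: [-2.473, 1.873, -0.198]
force: [0.6, 0.5, -1.1]
opening: 0.0633
gripper_force: 34.7
```

```bash
python3 go.py .546 -0.235 .25 -90
```

```text
18.1333 [-0.2  -0.16 -0.27  1.33 -0.02 -2.05] 0.06325541986850866 [ 0.4527 -0.0338  0.3585]
[ 0.4186 -0.0462  0.2579] [-0.0362 -0.0212  0.0871]
```

servo_tool --commands "0.419 -0.046 0.258 -0.036 -0.021 0.087 1;0.419 -0.046 0.258 -0.036 -0.021 0.087 1;0.419 -0.046 0.258 -0.036 -0.021 0.087 1;0.419 -0.046 0.258 -0.036 -0.021 0.087 1;0.419 -0.046 0.258 -0.036 -0.021 0.087 1"

```text
t: 18.55
tcp_pos: [0.5329, -0.2, 0.2652]
eef_rot: [-2.233, 2.209, -0.0]
force: [0.8, 0.2, 0.1]
opening: 0.0634
gripper_force: 34.6
```

servo_tool --commands "0 0 0 0 0 0 1;0 0 0 0 0 0 1"

```text
t: 18.72
tcp_pos: [0.5315, -0.199, 0.2641]
eef_rot: [-2.232, 2.211, 0.006]
force: [-0.4, 1.1, -0.5]
opening: 0.0634
gripper_force: 34.6
```

```bash
python3 go.py .546 -0.235 .06 -90; python3 - <<'E'
from h import *
cv2.imwrite('pics/w4.png',get_image('wrist'))
E
```

```text
18.7167 [-0.47  0.17 -0.13  1.28  0.   -2.05] 0.06340503079935585 [ 0.5315 -0.199   0.2641]
[ 0.0735 -0.0294  0.4079] [0.0009 0.0009 0.0029]
```

View pics/w4.png

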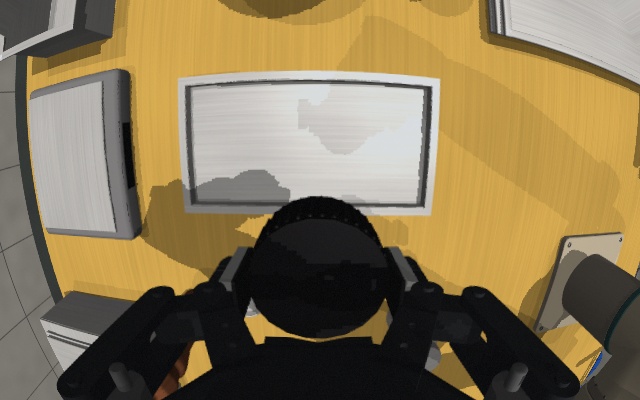

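The cap hangs upright in the fingers. The pan's rim corners are at (180,78), (440,78), (432,215) and (187,210). I'll check the pan's centre, then descend.

```bash
python3 - <<'E'
from h import *
T=tool()
W=np.array([onz('wrist',p,.02,T) for p in((180,78),(440,78),(432,215),(187,210))]);print(W.round(3).tolist(),W.mean(0))
E
python3 go.py .546 -0.235 .06 -90
```

```text
[[0.705, -0.322, 0.02], [0.382, -0.323, 0.02], [0.38, -0.146, 0.02], [0.705, -0.15, 0.02]] [ 0.54316136 -0.235334    0.02      ]
18.7667 [-0.47  0.17 -0.13  1.28  0.   -2.05] 0.06303984579877497 [ 0.5315 -0.1979  0.2655]
[ 0.0754 -0.0285  0.4108] [0.0003 0.0007 0.0034]
```

servo_tool --commands "0.073 -0.029 0.1 0 0 0 1;0.073 -0.029 0.18 0 0 0 1;0.073 -0.029 0.26 0 0 0 1;0.073 -0.029 0.32 0 0 0 1;0.073 -0.029 0.36 0 0 0 1"

```text
t: 19.18
tcp_pos: [0.5451, -0.2316, 0.0837]
eef_rot: [-2.236, 2.206, 0.005]
force: [-1.2, 0.3, 0.0]
opening: 0.0632
gripper_force: 34.6
```

servo_tool --commands "0 0 0.02 0 0 0 1;0 0 0.03 0 0 0 1;0 0 0.04 0 0 0 1;0 0 0.04 0 0 0 1"

```text
t: 19.52
tcp_pos: [0.5485, -0.234, 0.0682]
eef_rot: [-2.235, 2.205, -0.005]
force: [-0.7, -0.4, -0.2]
opening: 0.0634
gripper_force: 34.6
```

```bash
python3 go.py .546 -0.235 .035 -90
```

```text
19.5167 [-0.51  0.37 -0.3   0.89  0.   -2.1 ] 0.06342890041254672 [ 0.5485 -0.234   0.0682]
[0.0019 0.0053 0.0663] [-0.0012 -0.0002  0.0043]
```

servo_tool --commands "0 0 0.02 0 0 0 1;0 0 0.04 0 0 0 1;0 0 0.055 0 0 0 1;0 0 0.066 0 0 0 1;0 0 0.066 0 0 0 1"

```text
t: 19.93
tcp_pos: [0.546, -0.2332, 0.0318]
eef_rot: [-2.235, 2.207, 0.004]
force: [-0.0, -0.2, -1.0]
opening: 0.0631
gripper_force: 34.7
```

servo_tool --commands "0 0 0.002 0 0 0 1;0 0 0.004 0 0 0 1;0 0 0.006 0 0 0 1;0 0 0.008 0 0 0 1"

```text
t: 20.27
tcp_pos: [0.5476, -0.2341, 0.0298]
eef_rot: [-2.234, 2.206, -0.002]
force: [-0.1, 0.1, -0.9]
opening: 0.063
gripper_force: 34.7
```

servo_tool --commands "0 0 0.002 0 0 0 1;0 0 0.004 0 0 0 1;0 0 0.004 0 0 0 1"

```text
t: 20.52
tcp_pos: [0.5474, -0.2339, 0.0276]
eef_rot: [-2.235, 2.206, -0.001]
force: [-0.0, 0.7, 0.1]
opening: 0.063
gripper_force: 34.7
```

servo_tool --commands "0 0 0.001 0 0 0 1;0 0 0.002 0 0 0 1;0 0 0.002 0 0 0 1"

```text
t: 20.77
tcp_pos: [0.5474, -0.2341, 0.0273]
eef_rot: [-2.235, 2.206, -0.001]
force: [-2.1, 0.5, 5.2]
opening: 0.0633
gripper_force: 35.3
```

servo_tool --commands "0 0 0.001 0 0 0 1;0 0 0.002 0 0 0 1;0 0 0.002 0 0 0 1"

```text
t: 21.02
tcp_pos: [0.5474, -0.2343, 0.0271]
eef_rot: [-2.235, 2.207, -0.002]
force: [-2.9, -0.4, 9.4]
opening: 0.0631
gripper_force: 35.7
```

servo_tool --commands "0 0 0.001 0 0 0 1;0 0 0.002 0 0 0 1;0 0 0.002 0 0 0 1"

```text
t: 21.27
tcp_pos: [0.5474, -0.2343, 0.027]
eef_rot: [-2.235, 2.207, -0.002]
force: [-4.8, 1.6, 14.4]
opening: 0.0632
gripper_force: 36.3
```

Contact with the pan's floor. I'll relax the push, open and retreat.

servo_tool --commands "0 0 -0.001 0 0 0 1;0 0 -0.003 0 0 0 1;0 0 -0.004 0 0 0 1"

```text
t: 21.52
tcp_pos: [0.5474, -0.2341, 0.0274]
eef_rot: [-2.235, 2.206, -0.002]
force: [-1.9, -0.4, 3.9]
opening: 0.0633
gripper_force: 35.0
```

servo_tool --commands "0 0 0 0 0 0 0;0 0 0 0 0 0 -0.5;0 0 0 0 0 0 -1;0 0 0 0 0 0 -1;0 0 0 0 0 0 -1"

```text
t: 21.93
tcp_pos: [0.547, -0.2335, 0.0259]
eef_rot: [-2.235, 2.206, 0.001]
force: [0.3, -0.7, -0.6]
opening: 0.0855
gripper_force: 0.0
```

servo_tool --commands "0 0 -0.02 0 0 0 -1;0 0 -0.06 0 0 0 -1;0 0 -0.12 0 0 0 -1;0 0 -0.18 0 0 0 -1;0 0 -0.24 0 0 0 -1"

```text
t: 22.35
tcp_pos: [0.5468, -0.2336, 0.148]
eef_rot: [-2.235, 2.206, 0.0]
force: [0.8, -0.4, -0.1]
opening: 0.0853
gripper_force: 0.0
```

servo_tool --commands "-0.1 0 -0.06 0 0 0 -1;-0.2 0 -0.1 0 0 0 -1;-0.2 0 -0.1 0 0 0 -1;-0.2 0 -0.1 0 0 0 -1;-0.2 0 -0.1 0 0 0 -1"

```text
t: 22.77
tcp_pos: [0.5464, -0.1329, 0.1983]
eef_rot: [-2.237, 2.203, -0.005]
force: [0.4, -0.3, -0.3]
opening: 0.0859
gripper_force: 0.0
```

```bash
python3 - <<'E'
from h import *
T=tool();w=get_image('wrist');s=get_image('scene')
c=cv2.resize(s[130:290,200:440],(480,320));cv2.imwrite('pics/end.png',np.vstack([cv2.resize(w,(480,280)),c]))
print(proj('wrist',[.5474,-.234,.02],T),proj('scene',[.5474,-.234,.02]))
E
```

```text
[319.40345818  84.60317546] [267.71910167 198.470489  ]
```

View pics/end.png

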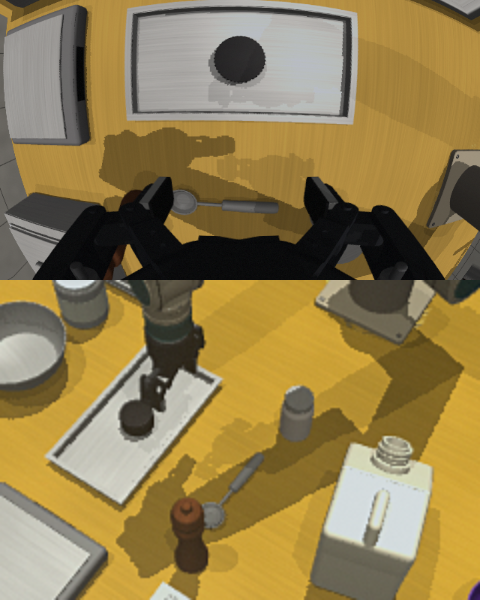

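The cap stands closed top up in the middle of the pan, at (240,60) in the upper image. The jerrican's neck is bare, the other things are undisturbed and the gripper is clear, so I'm handing in.

```bash
python3 -c "
from bench import workorder;print(workorder.hand_in())"
```

```text
the job is handed in; nothing more can be done
None
```

I unscrewed the cap, lifted it off and set it down on its open end in the middle of the pan, then handed the job in; the last pictures show the other things undisturbed, but no verdict came back.

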